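Clear the griddle and hold the surface probe on its check spot

TASK

The griddle of this wheel-cake stall needs its surface check: first lay the scraper that lies on the griddle flat in the empty compartment of the tool tray, lined up with the compartment, and let go of it. Then lift the surface probe out of its stand and hold it upright with its sprung foot centred on the small bright disc of the griddle, pressing gently so that the foot is pushed about half way in, and finish while still holding it there. Leave the cakes, the brush and the jar undisturbed.

Things in the scene. Friction and masses are not known exactly. Their poses are not given: they have to be found in the camera images.
- scraper_mid (a point): Flat scraper, 185 mm long, lying flat on the griddle; this point is its centre (half its length, 8 mm above its underside), close to its centre of mass and on the handle, a good place to grip. Its x axis runs along the scraper towards the blade, z is up. Wooden handle from x = -92 to +22 mm, 20 mm wide and 16 mm high; steel blade from x = +22 to +92 mm, 45 mm wide, 3 mm thick, level with the handle's underside. About 90 g.
- slot (a point): Centre of the floor of the tray's empty compartment. x runs along the compartment, z up. The compartment is 240 mm long (x) and 84 mm wide (y) inside; floor 4 mm above the table, walls 4 mm thick, rims 15 mm above the floor. The fixed aluminium tray (248 x 180 x 19 mm) has two such compartments side by side; the other one, at +y, holds the brush. The tray stands left or right of the griddle.
- probe_mid (a point): Surface probe, a black upright round handle 24 mm in diameter and 70 mm high; this point is the handle's centre, z along the handle away from the foot (up at the start). Below it (all measured down from this point): handle ends at 35 mm at a round collar (34 mm diameter, 6 mm thick, underside at 41 mm, resting on the stand), then a steel neck 10 mm in diameter to 71 mm, then the sprung foot with its sole at 96 mm when not pushed in. Handle top 35 mm above. About 110 g.
- probe_foot (a point): Centre of the sole of the probe's flat copper foot, 14 mm in diameter, on the probe's axis 96 mm below the handle's centre when not pushed in; z along the handle.
- tip (a joint): How far the probe's foot is pushed in: 0 = fully out, 0.015 m = stop (hard). The spring pushes back with about 1 N when the foot is just touched, 3.2 N half way in, 5.4 N at the stop.
- spot_center (a point): Check spot: small bright flush disc, 30 mm in diameter, in the flat dark strip of the griddle on the robot's side; this point is its centre on the griddle's surface, 45 mm above the table. The spot's place on the strip varies.
- griddle: Fixed steel griddle, 340 mm (its x, away from the robot) by 260 mm (y) by 45 mm high, rigid level dark plate on top; origin at the centre of its underside. The half nearer the robot is flat and free, the far half carries six flat mould rings.
- stand: Fixed grey probe stand, 80 x 80 x 70 mm block, origin at the centre of its underside; the probe hangs in a vertical hole, 20 mm in diameter and 62 mm deep, in the middle of its top, with its collar on the top face and its foot clear of the bottom. It stands on the other side of the griddle from the tray.
- brush_mid (a point): Bystander: flat pastry brush, 205 mm long, 36 mm wide, 14 mm high, lying in the tray's other compartment; this point is near its middle, 7 mm up. Leave it.
- cake_a_mid (a point): Bystander: round wheel cake, 73 mm in diameter, 28 mm high, on the far half of the griddle; point at its centre. Leave it.
- cake_b_mid (a point): Bystander: a second such wheel cake on the far half of the griddle; point at its centre. Leave it.
- jar_mid (a point): Bystander: small closed jar, 60 mm in diameter, 65 mm tall, standing on the table left of the far half of the griddle; point at its centre. Leave it.
- scraper: The scraper itself, origin at the centre of its underside; axes as scraper_mid.
- probe: The probe itself, origin at the centre of its collar's underside; axes as probe_mid.
There are look-alikes about, which are no part of the job. Of the things that look like the probe, the largest one is meant. Leave any green look-alike of the scraper alone.

How it is judged:
On the way, in this order (a step that is already met when the one before it is completed fails the run):
1. the scraper lies flat in the empty compartment, let go (x of scraper_mid in the frame of slot between -0.035 and 0.035 m and y of scraper_mid in the frame of slot between -0.028 and 0.028 m and z of scraper_mid in the frame of slot between 0.002 and 0.014 m and angle between scraper_mid's own z axis and vertical below 0.1 rad and angle between the x axis of scraper_mid and the x axis of slot, either way round below 0.25 rad and contact force between the fingers and scraper below 0.05 N and linear speed of scraper below 0.02 m/s), for 0.3 s.
2. the probe is lifted out of its stand (z of probe_foot in the frame of stand above 0.075 m and contact force between the fingers and probe above 0.5 N), for 0.2 s.
At the end, for the whole second after the job is handed in: Scraper still and flat in the empty compartment (within 0.25 rad, 35 mm along, 28 mm across), let go; probe in the fingers, still, upright within 0.12 rad, foot within 12 mm of the disc centre, pushed in 3 to 12.5 mm, pressing the griddle with 1 to 8 N, clear of the stand (all of step 1 and horizontal distance between probe_foot and spot_center below 0.012 m and angle between probe_mid's own z axis and vertical below 0.12 rad and value of joint tip between 0.003 and 0.0125 m and contact force between probe and griddle between 1 and 8 N and contact force between the fingers and probe above 1 N and contact force between probe and stand below 0.05 N and linear speed of probe below 0.02 m/s and z of probe_mid in the frame of spot_center above 0.078 m); the arm keeps its last pose, push and grip.
It fails at once if the probe is pressed hard on the griddle (over 15 N) (contact force between probe and griddle above 15 N).
It fails at once if brush disturbed (moved over 30 mm) (distance of brush_mid from where it was at the start of the episode above 0.03 m).
It fails at once if cake_a disturbed (moved over 25 mm) (distance of cake_a_mid from where it was at the start of the episode above 0.025 m).
It fails at once if cake_b disturbed (moved over 25 mm) (distance of cake_b_mid from where it was at the start of the episode above 0.025 m).
It fails at once if jar disturbed (moved over 25 mm) (distance of jar_mid from where it was at the start of the episode above 0.025 m).
It also fails if it takes over 61 s, if anything falls off the work surface, if the arm or the gripper's body presses on something with over 40 N, if the wrist force passes 120 N, or if a joint passes its speed limit or range.

ROBOT

A 7-joint arm with a two-finger parallel gripper is mounted at the origin on the work surface. World frame = base frame: x ahead of the robot, y to its left, z up, the work surface at z = 0. Lengths are in m, angles in rad, forces in N, time in s.
With the tool pointing down it reaches from about 0.4 to 0.875 m from the base axis. Payload 19.3 kg.
Tool frame: the origin (TCP) lies at the very end of the fingers, on their centre line; the grasp point (between the pads) lies 19 mm behind it; z points along the fingers, y is the line along which they close (so a half turn about z gives the same grasp; the last joint's range is limited). The gripper opens to 85 mm and grips with 20 to 120 N. Pads are 22 mm wide; open, the fingers measure 114 mm over their backs; the gripper's body (76 mm by 85 mm) begins 54 mm behind the grasp point. The pads swing forward as they close: fully open they stand 13 mm farther back than shut.
Start: joints at [-1.279, 0.521, -0.036, 1.599, 0.021, 1.021, -0.113], TCP at [0.221, 0.585, 0.231] pointing down, gripper open.
Joint ranges: [-2.91, 2.91], [-0.3, 2.13], [-1.5, 1.42], [0.17, 2.43], [-1.26, 4.41], [0.16, 1.93], [-2.52, 2.52]. Speed limits (rad/s): [1.89, 1.89, 2.39, 2.39, 3.01, 3.01, 3.01].

INTERFACE

Orientations are given as [roll, pitch, yaw] about the fixed x, y, z axes, in that order (R = Rz(yaw) Ry(pitch) Rx(roll)).
In Python, from workcell import bot gives the robot as it stands.
- The arm moves only by the tool carry_out, never from a script. Its argument "rows" is a list that holds one entry, the list of rows, each a list of 4 numbers: the shift along the tool's x, y, z in m, then the turn about the tool's z in degrees. In form: [[[x, y, z, twist], ...]]. A call has 1 to 12 rows; each row is the pose to reach, as a shift and turn from the pose commanded when the call began, along the tool's axes at that moment; what a row does not reach only later rows make up. A row lasts 1/12 s, in which the tool goes at most 41.7 mm and 7.16 degrees, less where a joint would pass 70% of its speed; a pose out of reach is approached as far as the arm can. A call with a gripper value outside its range is refused whole. "grip" is the finger opening in m, from 0 to 0.0854, set as the call begins (left out, the last holds). The fingers move at their own pace and stop on an object; "grip_force" is the grip in N (left out, the last holds). Time passes only in rows, so rows that repeat a pose let the fingers close. It gives the time, the measured TCP pose, the force, the opening and the grip force at its end, in the units of the state.
- bot.observe(): the state, without advancing time (a new reading comes with each control period).
- bot.grab_frame(name): name is "scene" or "top" or "wrist"; returns a dict with "pixels" (420x560x3 uint8, red, green, blue), "K" (3x3 intrinsics, pixels), "pose" (4x4, takes a point from camera to world coordinates). Camera axes: x right, y down, z forward; pixel columns grow to the right and rows downward; lengths in m; the calibration is good to about 2 mm. A picture is of the moment at which its call begins. There is no depth.
- bot.job_done(): hands the job in; it is judged then, once.
Trained networks look in a picture, given as the dict that the camera call returned (one of the last four; its "shot" number tells which), for a name from the list of things; names that differ only in an ending like _2 or _b are one class to them, and where a whole thing is asked for, a point or a joint stands for the part that bears it (a point fixed in the world has none). Each returns a list of dicts, best first, with "conf" (0 to 1); they miss things now and then, are a little off and sometimes report something else, mostly with a low value. They report only what shows in the picture. A call takes as long as a camera call. They do not tell look-alikes from the thing itself.
- bot.look_for(picture, label): "position" ([column, row] in pixels, amid what is visible of it).
- bot.regions_of(picture, label): "region" (420x560 bool, what is visible of it) and "position" ([column, row] in pixels, amid what is visible of it).
- bot.spot_point(picture, label): "position" ([column, row] in pixels: a listed point, or the origin of a listed thing).
The state is a dict: "clock": time; "qpos": joint angles; "qd": joint speeds; "joint_efforts": joint torques, N m; "position": TCP position; "tool_rot": TCP orientation; "force": force on the tool from outside, world axes, zero at the start; "moment": the same for the moment, N m; "grip_width": finger opening in m; "finger_force": force on a finger pad.
Only numpy, scipy, OpenCV 4.12 (cv2) and the standard library are available. Lean on these libraries where they do the work, as an engineer would, in place of code of your own. Each camera call takes 0.05 s, during which the arm holds its last target. There are 200 camera calls.

## Working session

There is one attempt and no reset: what is moved stays moved. The work goes in short steps, Python scripts to look and compute and a tool call to move; the robot and the scene stay as the last step left them, time stands still between calls to the robot, and variables do not carry over. Pictures are saved under pics/ and viewed, at most 10 in all, crops included, and the job is handed in when it is done.

Besides the shell and the picture viewer there is one more tool, called after "Emit:" as a command line: name --argument value ..., lists and objects as JSON in quotes. carry_out: Moves the arm, as the interface text tells. Its arguments: {"type":"object","properties":{"rows":{"type":"array","items":{"type":"array","items":{"type":"array","items":{"type":"number"}}}},"grip":{"type":"number"},"grip_force":{"type":"number"}},"required":["rows"]}

```bash
mkdir -p pics; ls; cat > h.py <<'E'
import numpy as np, cv2
from workcell import bot
from scipy.spatial.transform import Rotation as Ro
def ray(f,p,z):
    d=f['pose'][:3,:3]@np.linalg.inv(f['K'])@np.array([p[0],p[1],1.0]); o=f['pose'][:3,3]
    return o+d*(z-o[2])/d[2]
def proj(f,P):
    c=f['pose'][:3,:3].T@(np.array(P)-f['pose'][:3,3]); q=f['K']@c; return q[:2]/q[2]
def save(f,n): cv2.imwrite('pics/'+n,f['pixels'][:,:,::-1])
def st():
    s=bot.observe(); return s, Ro.from_euler('xyz',s['tool_rot']).as_matrix()
E
python3 - <<'E'
from h import *
np.set_printoptions(precision=4,suppress=True)
s,R=st(); print(s['clock'],s['position'],R,s['force'])
f=bot.grab_frame('top'); save(f,'top0.png'); print(f['pose'])
Z=dict(scraper_mid=.053,slot=.004,probe_mid=.111,spot_center=.045,griddle=0,stand=0,brush_mid=.011,cake_a_mid=.059,jar_mid=.033)
for l,z in Z.items():
    for d in bot.spot_point(f,l)[:4]: print(l,np.round(d['position']),round(d['conf'],2),ray(f,d['position'],z))
g=bot.grab_frame('scene'); save(g,'scene0.png')
for l in ['probe_mid','scraper_mid']:
    for d in bot.spot_point(g,l)[:4]: print('scene',l,np.round(d['position']),round(d['conf'],2),ray(g,d['position'],Z[l]))
E
```

```text
pics
0.0 [0.2211 0.5842 0.2307] [[-0.9353  0.354  -0.0004]
 [ 0.354   0.9353 -0.0011]
 [-0.0001 -0.0012 -1.    ]] [ 0.5865  0.1722 -0.286 ]
[[-0.1174 -0.9673  0.2247  0.3273]
 [-0.9931  0.1127 -0.0335  0.0343]
 [ 0.0071 -0.2271 -0.9738  1.2498]
 [ 0.      0.      0.      1.    ]]
scraper_mid [402. 156.] 0.73 [ 0.7176 -0.3278  0.053 ]
scraper_mid [273. 235.] 0.56 [0.554  0.0153 0.053 ]
slot [166. 281.] 0.81 [0.4803 0.2876 0.004 ]
probe_mid [432. 250.] 0.71 [ 0.4678 -0.3408  0.111 ]
probe_mid [386. 276.] 0.6 [ 0.4197 -0.2269  0.111 ]
probe_mid [423. 299.] 0.42 [ 0.3616 -0.2996  0.111 ]
spot_center [244. 264.] 0.7 [0.4948 0.0918 0.045 ]
griddle [266. 218.] 0.93 [0.6106 0.0265 0.    ]
stand [419. 256.] 0.85 [ 0.4684 -0.3418  0.    ]
stand [268. 220.] 0.41 [0.6058 0.0237 0.    ]
cake_a_mid [302. 162.] 0.79 [ 0.7296 -0.0769  0.059 ]
jar_mid [176. 182.] 0.93 [0.7222 0.24   0.033 ]
scene probe_mid [153. 143.] 0.79 [ 0.4727 -0.3377  0.111 ]
scene probe_mid [186. 139.] 0.64 [ 0.4286 -0.2725  0.111 ]
scene probe_mid [199. 156.] 0.54 [ 0.4827 -0.2095  0.111 ]
scene scraper_mid [105. 243.] 0.86 [ 0.7597 -0.3003  0.053 ]
scene scraper_mid [277. 214.] 0.62 [0.5503 0.0105 0.053 ]
```

View pics/top0.png

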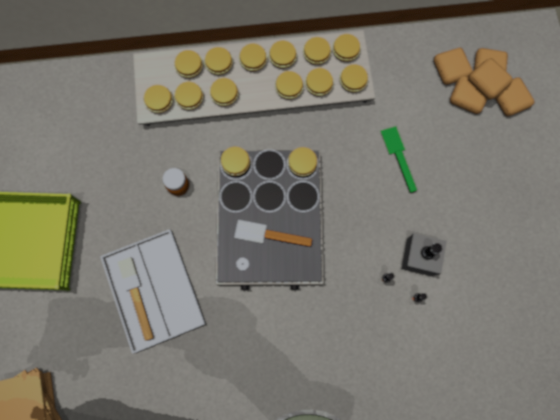

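View pics/scene0.png

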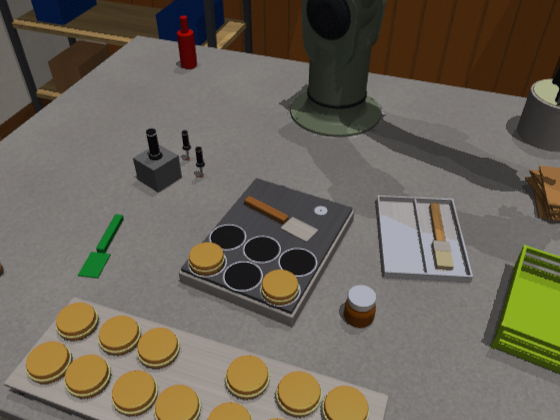

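Top view: the scraper lies at (273,235), blade to the left. The bright spot is at (243,264). The empty compartment is the right-hand one at about (170,283), with the brush in the left one. The real probe, in its stand, is at (432,250), with small look-alikes at (388,277) and (420,297) and a green scraper at (400,160).

```bash
cat > m.py <<'E'
from h import *
np.set_printoptions(precision=4,suppress=True)
def rects(f,l,z):
    for d in bot.regions_of(f,l)[:2]:
        v,u=np.nonzero(d['region']); P=np.array([ray(f,p,z)[:2] for p in zip(u,v)],np.float32)
        (c,w,a)=cv2.minAreaRect(P*1000); b=cv2.boxPoints((c,w,a))
        e=b[1]-b[0] if np.linalg.norm(b[1]-b[0])>np.linalg.norm(b[2]-b[1]) else b[2]-b[1]
        print(l,round(d['conf'],2),np.array(c),np.array(w),'long axis deg',np.degrees(np.arctan2(e[1],e[0])),'box',np.round(b).tolist())
E
python3 - <<'E'
from m import *
f=bot.grab_frame('top')
rects(f,'scraper',.05); rects(f,'slot',.019); rects(f,'brush_mid',.012);rects(f,'griddle',.045)
# tray by corner of bright region
hsv=cv2.cvtColor(f['pixels'],cv2.COLOR_RGB2HSV)
for n,p in dict(blade=(235,230),hend=(312,243)).items(): print(n,ray(f,p,.05))
for p in [(103,260),(170,232),(203,322),(135,351),(136,246),(169,336)]: print(p,ray(f,p,.019))
s,R=st(); print(np.degrees(np.arctan2(R[1,1],R[0,1])))
E
```

```text
scraper 0.97 [ 711.6221 -325.027 ] [175.5913  41.2014] long axis deg 12.697738 box [[621.0, -324.0], [631.0, -364.0], [802.0, -326.0], [793.0, -286.0]]
scraper 0.69 [552.9072  15.5993] [185.4927  45.6399] long axis deg 71.09389 box [[501.0, -65.0], [544.0, -80.0], [605.0, 96.0], [561.0, 111.0]]
slot 0.56 [462.9578 321.3412] [250.3623 182.8471] long axis deg 15.197043 box [[318.0, 377.0], [366.0, 200.0], [608.0, 266.0], [560.0, 442.0]]
brush_mid 0.91 [446.0589 360.404 ] [207.1154  37.6925] long axis deg 14.924131 box [[341.0, 352.0], [351.0, 316.0], [551.0, 369.0], [541.0, 405.0]]
griddle 0.69 [602.5754  20.3124] [258.7094 351.5392] long axis deg -6.2652736 box [[414.0, -89.0], [763.0, -127.0], [791.0, 130.0], [442.0, 168.0]]
griddle 0.45 [555.8254  15.5564] [182.9742  44.6173] long axis deg 72.8987 box [[508.0, -65.0], [550.0, -78.0], [604.0, 96.0], [561.0, 110.0]]
blade [0.5784 0.1051 0.05  ]
hend [ 0.5251 -0.0759  0.05  ]
(103, 260) [0.5479 0.4346 0.019 ]
(170, 232) [0.5985 0.2673 0.019 ]
(203, 322) [0.3714 0.2043 0.019 ]
(135, 351) [0.3236 0.3684 0.019 ]
(136, 246) [0.5732 0.3527 0.019 ]
(169, 336) [0.3485 0.2868 0.019 ]
69.26905316082397
```

Emit:
carry_out --rows '[[[-0.04,-0.03,0.0,7],[-0.07,-0.055,0.0,14],[-0.1,-0.08,0.0,21],[-0.13,-0.105,0.0,28],[-0.16,-0.13,0.0,35],[-0.19,-0.155,0.01,42],[-0.22,-0.18,0.01,49],[-0.25,-0.205,0.02,56],[-0.28,-0.23,0.02,63],[-0.31,-0.255,0.03,70],[-0.34,-0.28,0.03,77],[-0.37,-0.3,0.03,86]]]' --grip 0.07

```text
clock: 1.9
position: [0.4614, 0.1706, 0.2013]
tool_rot: [-3.141, 0.0, 1.304]
force: [1.1, 0.7, -0.6]
grip_width: 0.0699
finger_force: 0.0
```

```bash
cat > go.py <<'E'
import sys
from m import *
def go(x,y,z,ydir=None):
    s,R=st(); d=R.T@(np.array([x,y,z])-s['position']); a=np.degrees(np.arctan2(R[1,1],R[0,1]))
    tw=None if ydir is None else (a-ydir+180)%360-180
    print('clock',s['clock'],'pos',s['position'],'ydir',a,'tilt',R[2,2],'q7',s['qpos'][6],'F',s['force'],'shift',d,'twist',tw)
if __name__=='__main__': go(*map(float,sys.argv[1:]))
E
python3 go.py .555 .0157 .2 -17
```

```text
clock 1.9 pos [0.4614 0.1706 0.2013] ydir -15.266662563506019 tilt -0.9999999598778666 q7 -0.5373689233644737 F [ 1.0906  0.7049 -0.6193] shift [-0.1247  0.1311  0.0013] twist 1.7333374364939687
```

Emit:
carry_out --rows '[[[-0.03,0.03,0,0],[-0.06,0.06,0,0],[-0.09,0.09,0,0],[-0.12,0.12,0,0],[-0.125,0.13,0,0],[-0.125,0.13,0,0],[-0.125,0.13,0,0]]]'

```text
clock: 2.48
position: [0.5547, 0.0182, 0.2011]
tool_rot: [-3.141, 0.0, 1.309]
force: [0.2, 0.6, -0.5]
grip_width: 0.0697
finger_force: 0.0
```

```bash
python3 - <<'E'
from m import *
from go import go
f=bot.grab_frame('wrist'); save(f,'w1.png')
rects(f,'scraper',.05)
for d in bot.spot_point(f,'scraper_mid')[:2]: print(d['conf'],d['position'],ray(f,d['position'],.053))
for d in bot.spot_point(f,'spot_center')[:2]: print(d['conf'],d['position'],ray(f,d['position'],.045))
go(.555,.0157,.2,-17)
E
```

```text
scraper 0.95 [552.0088  15.8427] [189.275  45.466] long axis deg 72.23562 box [[501.0, -67.0], [545.0, -81.0], [603.0, 99.0], [559.0, 113.0]]
scraper 0.65 [756.0432  86.6347] [69.5819 86.0342] long axis deg -15.013557 box [[705.0, 64.0], [789.0, 42.0], [807.0, 109.0], [724.0, 131.0]]
0.78 [285.4, 198.2] [0.5576 0.0152 0.053 ]
0.5 [187.4, 126.1] [0.4947 0.096  0.053 ]
0.93 [187.4, 126.1] [0.4926 0.0963 0.045 ]
clock 2.6833 pos [0.5542 0.0199 0.2014] ydir -14.801927052546084 tilt -0.9999999101875309 q7 -0.17072708568170672 F [-0.5115  0.1465  0.8009] shift [-0.0039  0.0018  0.0014] twist 2.198072947453909
```

View pics/w1.png

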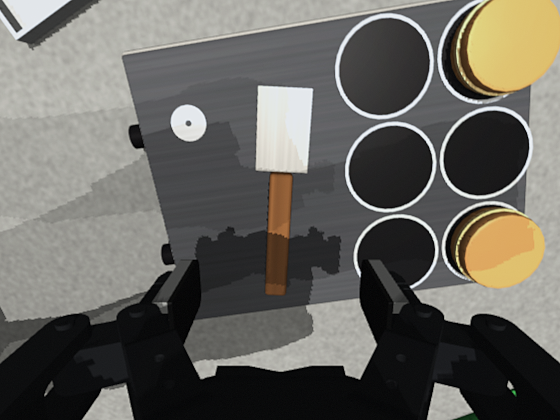

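The wrist view shows the scraper at (285,190), blade up, within the open fingers' closing plane. The spot is at (187,124).

Emit:
carry_out --rows '[[[-0.004,0.001,0.03,2],[-0.004,0.001,0.06,2],[-0.004,0.001,0.09,2],[-0.004,0.001,0.12,2],[-0.004,0.001,0.14,2],[-0.004,0.001,0.152,2],[-0.004,0.001,0.152,2],[-0.004,0.001,0.152,2]]]'

```text
clock: 3.35
position: [0.5546, 0.0149, 0.0498]
tool_rot: [-3.142, 0.0, 1.276]
force: [-0.3, 1.6, 0.8]
grip_width: 0.07
finger_force: 0.0
```

Emit:
carry_out --rows '[[[0,0,0,0],[0,0,0,0],[0,0,0,0],[0,0,0,0],[0,0,0,0],[0,0,0,0],[0,0,0,0],[0,0,0,0],[0,0,0,0],[0,0,0,0]]]' --grip 0.0 --grip_force 50

```text
clock: 4.18
position: [0.5549, 0.0147, 0.0502]
tool_rot: [3.141, -0.001, 1.276]
force: [-1.8, 0.8, 12.2]
grip_width: 0.0185
finger_force: 49.0
```

Emit:
carry_out --rows '[[[0,0,-0.01,0],[0,0,-0.03,0],[0,0,-0.05,0],[0,0,-0.08,0],[0,0,-0.1,0],[0,0,-0.1,0],[0,0,-0.1,0]]]'

```text
clock: 4.77
position: [0.555, 0.0148, 0.1507]
tool_rot: [3.14, -0.001, 1.276]
force: [-0.5, 1.2, -1.7]
grip_width: 0.0187
finger_force: 49.8
```

```bash
python3 go.py .477 .283 .15 -74.8
```

```text
clock 4.7667 pos [0.555  0.0148 0.1507] ydir -16.88065637912675 tilt -0.9999972737658261 q7 -0.15554998474711693 F [-0.4926  1.1852 -1.7385] shift [ 0.234  -0.1525  0.0007] twist 57.919343620873235
```

Emit:
carry_out --rows '[[[0.02,-0.013,0,5],[0.045,-0.03,0,11],[0.07,-0.046,0,17],[0.095,-0.062,0,23],[0.12,-0.078,0,29],[0.145,-0.094,0,35],[0.17,-0.11,0,41],[0.195,-0.127,0,47],[0.22,-0.143,0,53],[0.234,-0.1525,0,58],[0.234,-0.1525,0,58],[0.234,-0.1525,0,58]]]'

```text
clock: 5.77
position: [0.4758, 0.2833, 0.1484]
tool_rot: [3.14, 0.001, 0.266]
force: [0.4, -1.0, -0.3]
grip_width: 0.0187
finger_force: 49.8
```

```bash
python3 - <<'E'
from m import *
from go import go
f=bot.grab_frame('wrist'); save(f,'w2.png')
for l,z in dict(slot=.004,scraper_mid=.153,brush_mid=.011).items():
  for d in bot.spot_point(f,l)[:2]: print(l,d['conf'],d['position'],ray(f,d['position'],z))
rects(f,'slot',.019);rects(f,'scraper',.148)
go(.477,.283,.011,-74.8)
E
```

```text
scraper_mid 0.76 [280.5, 270.9] [0.4767 0.2846 0.153 ]
brush_mid 0.86 [180.9, 194.4] [0.4558 0.3657 0.011 ]
slot 0.69 [473.1104 327.888 ] [225.0519 180.7921] long axis deg 15.325135 box [[341.0, 385.0], [388.0, 211.0], [606.0, 270.0], [558.0, 445.0]]
scraper 0.78 [492.6123 289.4191] [149.5072  45.457 ] long axis deg 15.102964 box [[415.0, 292.0], [426.0, 248.0], [571.0, 287.0], [559.0, 331.0]]
clock 6.0667 pos [0.477  0.282  0.1494] ydir -74.9490219678738 tilt -0.9999999990084972 q7 -1.451400658415944 F [ 0.2459 -0.0407 -2.4197] shift [ 0.0003 -0.001   0.1384] twist -0.14902196787380717
```

View pics/w2.png

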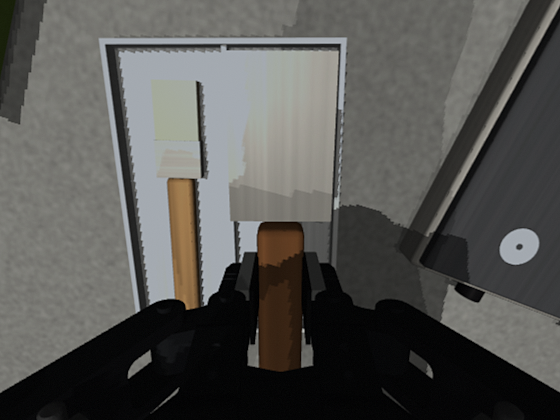

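The scraper is aligned with the empty compartment and the brush is clear to the left. I'm lowering it.

Emit:
carry_out --rows '[[[0,0,0.03,0],[0,0,0.06,0],[0,0,0.09,0],[0,0,0.11,0],[0,0,0.125,0],[0,0,0.132,0],[0,0,0.136,0],[0,0,0.138,0],[0,0,0.139,0],[0,0,0.139,0],[0,0,0.139,0]]]'

```text
clock: 6.98
position: [0.4769, 0.2831, 0.011]
tool_rot: [-3.141, -0.001, 0.264]
force: [0.4, -0.2, -0.9]
grip_width: 0.0186
finger_force: 49.8
```

Emit:
carry_out --rows '[[[0,0,0,0],[0,0,0,0],[0,0,0,0],[0,0,0,0],[0,0,0,0],[0,0,0,0]]]' --grip 0.04

```text
clock: 7.48
position: [0.4766, 0.2828, 0.0103]
tool_rot: [3.142, 0.0, 0.264]
force: [0.3, 1.5, -0.1]
grip_width: 0.0398
finger_force: 0.0
```

Emit:
carry_out --rows '[[[0,0,-0.01,0],[0,0,-0.03,0],[0,0,-0.06,0],[0,0,-0.09,0],[0,0,-0.13,0],[0,0,-0.17,0],[0,0,-0.2,0],[0,0,-0.2,0]]]'

```text
clock: 8.15
position: [0.4786, 0.2833, 0.2163]
tool_rot: [-3.138, -0.007, 0.263]
force: [1.0, 0.2, -0.2]
grip_width: 0.0403
finger_force: 0.0
```

```bash
python3 - <<'E'
from m import *
from go import go
f=bot.grab_frame('wrist'); save(f,'w3.png')
for l,z in dict(slot=.004,scraper_mid=.012,brush_mid=.011).items():
  for d in bot.spot_point(f,l)[:2]: print(l,d['conf'],d['position'],ray(f,d['position'],z))
rects(f,'slot',.019);rects(f,'scraper',.008)
t=bot.grab_frame('top'); rects(t,'stand',.07)
for l,z in dict(probe_mid=.111,probe_foot=.015).items():
  for d in bot.spot_point(t,l)[:3]: print(l,d['conf'],d['position'],ray(t,d['position'],z))
go(.468,-.34,.25,-35)
E
```

```text
slot 0.61 [284.3, 188.5] [0.4722 0.2786 0.004 ]
scraper_mid 0.79 [281.6, 182.5] [0.4792 0.2835 0.012 ]
brush_mid 0.67 [198.8, 183.6] [0.4555 0.3665 0.011 ]
brush_mid 0.22 [280.9, 186.4] [0.4749 0.2831 0.011 ]
slot 0.79 [462.3165 324.3032] [247.7581 180.9935] long axis deg 15.413607 box [[319.0, 379.0], [367.0, 204.0], [606.0, 270.0], [558.0, 444.0]]
scraper 0.59 [474.4764 284.2442] [190.7567  45.8223] long axis deg 14.971265 box [[376.0, 282.0], [388.0, 237.0], [573.0, 287.0], [561.0, 331.0]]
stand 0.69 [ 463.8656 -330.7578] [96.2533 95.0425] long axis deg 70.15089 box [[403.0, -360.0], [492.0, -392.0], [525.0, -302.0], [436.0, -269.0]]
probe_mid 0.6 [420.1, 297.7] [ 0.3642 -0.294   0.111 ]
probe_mid 0.53 [433.1, 249.1] [ 0.4689 -0.3433  0.111 ]
probe_mid 0.52 [243.0, 262.7] [0.4884 0.0909 0.111 ]
clock 8.65 pos [0.4765 0.2826 0.2098] ydir -74.91088035812318 tilt -0.9999994901269396 q7 -1.5074828663285356 F [ 0.0868 -0.5529 -0.3657] shift [-0.1703  0.5989 -0.0397] twist -39.910880358123165
```

View pics/w3.png

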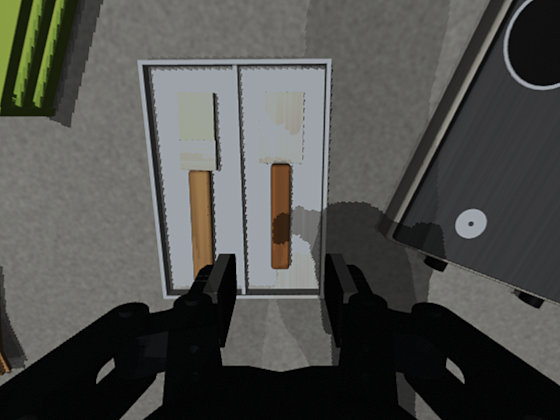

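The scraper lies flat and centred in the right-hand compartment at (281,185). Next is the probe.

Emit:
carry_out --rows '[[[-0.01,0.03,-0.01,-4],[-0.02,0.065,-0.02,-8],[-0.03,0.1,-0.03,-12],[-0.04,0.14,-0.04,-16],[-0.05,0.18,-0.04,-20],[-0.06,0.22,-0.04,-24],[-0.075,0.26,-0.04,-28],[-0.085,0.3,-0.04,-32],[-0.095,0.34,-0.04,-36],[-0.11,0.38,-0.04,-40],[-0.12,0.42,-0.04,-40],[-0.13,0.46,-0.04,-40]]]' --grip 0.08

```text
clock: 9.65
position: [0.4703, -0.1969, 0.2503]
tool_rot: [-3.142, -0.0, 0.962]
force: [1.7, 0.1, 0.8]
grip_width: 0.0801
finger_force: 0.0
```

```bash
python3 go.py .468 -.3 .25 -35
```

```text
clock 9.65 pos [ 0.4703 -0.1969  0.2503] ydir -34.87218048102023 tilt -0.9999999142999138 q7 -0.0156729533413814 F [1.6586 0.1153 0.824 ] shift [-0.0859  0.057   0.0003] twist 0.12781951897977706
```

Emit:
carry_out --rows '[[[-0.03,0.02,0,0],[-0.06,0.04,0,0],[-0.09,0.06,0,0],[-0.119,0.079,0,0],[-0.119,0.079,0,0],[-0.119,0.079,0,0]]]'

```text
clock: 10.15
position: [0.4666, -0.3396, 0.2498]
tool_rot: [-3.141, 0.001, 0.958]
force: [0.4, 0.4, -0.1]
grip_width: 0.0803
finger_force: 0.0
```

```bash
python3 - <<'E'
from m import *
from go import go
f=bot.grab_frame('wrist'); save(f,'w4.png'); print(f['pose'][:3,3])
for d in bot.spot_point(f,'probe_mid')[:3]: print(d['conf'],d['position'],ray(f,d['position'],.111))
rects(f,'stand',.07);rects(f,'probe',.146)
go(.468,-.34,.25,-35)
E
```

```text
[ 0.5058 -0.2815  0.3926]
0.83 [183.5, 217.1] [ 0.3871 -0.3048  0.111 ]
0.7 [278.9, 197.1] [ 0.465  -0.3378  0.111 ]
0.66 [182.9, 127.6] [ 0.435  -0.2462  0.111 ]
stand 0.6 [ 466.2905 -335.5422] [85.114  80.4258] long axis deg 69.86399 box [[414.0, -362.0], [489.0, -389.0], [519.0, -309.0], [443.0, -282.0]]
probe 0.95 [ 443.5124 -250.3676] [15.3237 25.4092] long axis deg -31.638575 box [[429.0, -250.0], [450.0, -264.0], [458.0, -251.0], [437.0, -237.0]]
probe 0.85 [ 470.9112 -330.3915] [39.0703 24.5322] long axis deg 54.87285 box [[450.0, -339.0], [470.0, -353.0], [492.0, -321.0], [472.0, -307.0]]
clock 10.35 pos [ 0.4681 -0.3365  0.2502] ydir -34.809351293936885 tilt -0.9999998473702041 q7 0.25378038226115307 F [ 0.6784 -0.7149  0.5   ] shift [-0.003   0.0019  0.0002] twist 0.19064870606311501
```

View pics/w4.png

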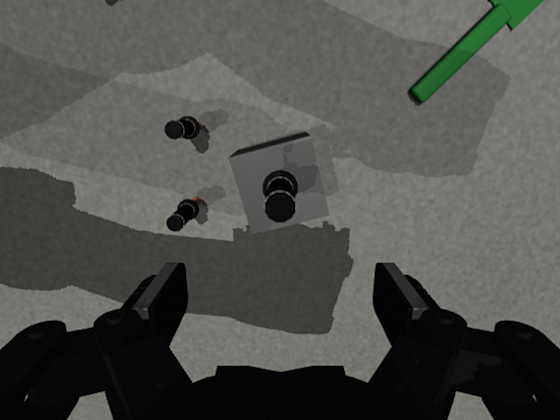

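The real probe's handle top is at (280,207), centred on the stand and between the fingers. The small look-alikes at (183,128) and (185,213) are clear of the fingers.

Emit:
carry_out --rows '[[[0,0,0.03,0],[0,0,0.06,0],[0,0,0.09,0],[0,0,0.12,0],[0,0,0.14,0],[0,0,0.15,0],[0,0,0.156,0],[0,0,0.156,0],[0,0,0.156,0]]]'

```text
clock: 11.1
position: [0.4682, -0.3377, 0.0953]
tool_rot: [3.14, -0.0, 0.962]
force: [0.0, -0.6, 0.3]
grip_width: 0.0801
finger_force: 0.0
```

Emit:
carry_out --rows '[[[0,0,0,0],[0,0,0,0],[0,0,0,0],[0,0,0,0],[0,0,0,0],[0,0,0,0],[0,0,0,0],[0,0,0,0],[0,0,0,0],[0,0,0,0]]]' --grip 0.0 --grip_force 70

```text
clock: 11.93
position: [0.4679, -0.3377, 0.0948]
tool_rot: [3.141, -0.0, 0.962]
force: [-1.9, 1.6, 9.0]
grip_width: 0.0227
finger_force: 68.1
```

Emit:
carry_out --rows '[[[0,0,-0.01,0],[0,0,-0.03,0],[0,0,-0.05,0],[0,0,-0.08,0],[0,0,-0.11,0],[0,0,-0.13,0],[0,0,-0.14,0],[0,0,-0.14,0],[0,0,-0.14,0]]]'

```text
clock: 12.68
position: [0.4676, -0.3372, 0.2339]
tool_rot: [-3.141, -0.0, 0.962]
force: [0.2, 0.8, -1.8]
grip_width: 0.0224
finger_force: 68.6
```

```bash
python3 - <<'E'
from m import *
from go import go
f=bot.grab_frame('scene'); save(f,'s5.png'); cv2.imwrite('pics/s5.png',cv2.resize(f['pixels'][0:260,40:340,::-1],None,fx=2,fy=2))
s,R=st()
print('expected mid',proj(f,s['position']+[0,0,.019]),'foot',proj(f,s['position']+[0,0,.019-.096]))
for l in ['probe_mid','probe_foot']:
  for d in bot.spot_point(f,l)[:3]: print(l,d['conf'],d['position'])
go(.4937,.095,.234,-35)
E
```

```text
expected mid [144.7224  90.1656] foot [151.5383 126.4391]
probe_mid 0.79 [143.0, 92.6]
probe_mid 0.71 [187.8, 139.7]
probe_mid 0.61 [196.4, 157.1]
probe_foot 0.72 [399.8, 235.5]
probe_foot 0.43 [151.6, 126.4]
clock 12.8333 pos [ 0.4672 -0.3372  0.233 ] ydir -34.89675087178649 tilt -0.999997832143444 q7 0.2682276302651765 F [ 0.0708 -0.7188 -2.1935] shift [ 0.3696 -0.2255 -0.0007] twist 0.10324912821351973
```

View pics/s5.png

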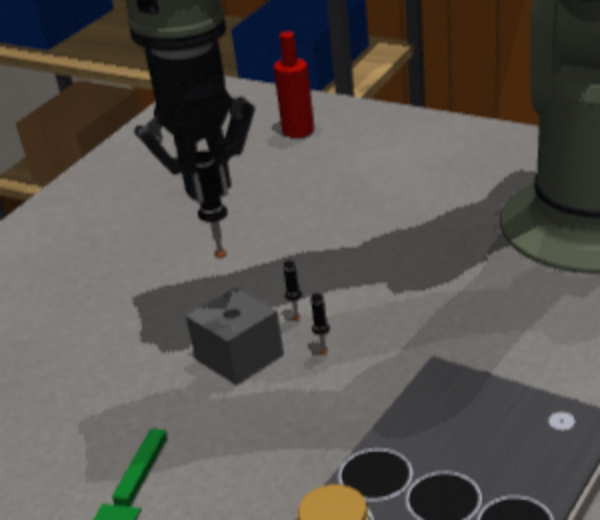

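The right probe is held upright, with its foot clear of the stand at crop (221,253). I'm moving it over the disc.

Emit:
carry_out --rows '[[[0.02,-0.012,0,0],[0.05,-0.03,0,0],[0.08,-0.05,0,0],[0.11,-0.067,0,0],[0.14,-0.085,0,0],[0.17,-0.104,0,0],[0.2,-0.122,0,0],[0.23,-0.14,0,0],[0.26,-0.159,0,0],[0.29,-0.177,0,0],[0.32,-0.195,0,0],[0.345,-0.21,0,0]]]'

```text
clock: 13.83
position: [0.4922, 0.068, 0.2334]
tool_rot: [-3.141, 0.001, 0.963]
force: [1.0, 0.2, -0.7]
grip_width: 0.0228
finger_force: 68.8
```

Emit:
carry_out --rows '[[[0.015,-0.01,0,0],[0.0246,-0.0155,0.01,0],[0.0246,-0.0155,0.03,0],[0.0246,-0.0155,0.05,0],[0.0246,-0.0155,0.07,0],[0.0246,-0.0155,0.09,0],[0.0246,-0.0155,0.09,0],[0.0246,-0.0155,0.09,0],[0.0246,-0.0155,0.09,0]]]'

```text
clock: 14.58
position: [0.4944, 0.0939, 0.1447]
tool_rot: [3.141, 0.0, 0.961]
force: [-0.2, 0.0, -1.2]
grip_width: 0.0223
finger_force: 68.7
```

```bash
python3 - <<'E'
from m import *
from go import go
for n in ['scene','top','wrist']:
  f=bot.grab_frame(n); save(f,n+'6.png')
  s,R=st(); ft=s['position']-[0,0,.080]
  print(n,'foot exp',proj(f,ft),'spot exp',proj(f,[.4937,.095,.045]))
  for l in ['probe_foot','spot_center','probe_mid']:
    for d in bot.spot_point(f,l)[:2]: print(l,d['conf'],d['position'],ray(f,d['position'],dict(probe_foot=ft[2],spot_center=.045,probe_mid=ft[2]+.096)[l]))
  if n=='scene': cv2.imwrite('pics/s6c.png',cv2.resize(f['pixels'][130:280,220:420,::-1],None,fx=4,fy=4))
go(.4937,.095,.125,-35)
E
```

```text
scene foot exp [320.7683 202.6299] spot exp [320.756  209.1103]
probe_foot 0.59 [320.1, 200.4] [0.4877 0.0906 0.065 ]
probe_foot 0.26 [321.7, 167.6] [0.3692 0.0597 0.065 ]
spot_center 0.56 [357.2, 306.6] [0.7373 0.2382 0.045 ]
spot_center 0.43 [318.3, 209.5] [0.4969 0.0901 0.045 ]
probe_mid 0.79 [320.2, 168.1] [0.4952 0.0877 0.161 ]
probe_mid 0.52 [199.6, 158.7] [ 0.5513 -0.1694  0.161 ]
top foot exp [242.3691 262.9673] spot exp [242.8141 264.4173]
probe_mid 0.67 [425.1, 297.8] [ 0.3612 -0.2902  0.161 ]
probe_mid 0.48 [388.3, 275.2] [ 0.4179 -0.22    0.161 ]
wrist foot exp [281.9262 218.7327] spot exp [280.9182 210.9103]
probe_foot 0.61 [281.2, 225.1] [0.4912 0.0912 0.0645]
spot_center 0.56 [277.3, 209.9] [0.4919 0.0972 0.045 ]
probe_mid 0.63 [278.2, 293.4] [0.491  0.0938 0.1605]
clock 15.1833 pos [0.4942 0.0946 0.1444] ydir -34.89136151064026 tilt -0.9999999940633231 q7 -0.494310549772907 F [ 0.0414  0.8031 -1.1748] shift [ 0.     -0.0006  0.0194] twist 0.10863848935974829
```

View pics/s6c.png

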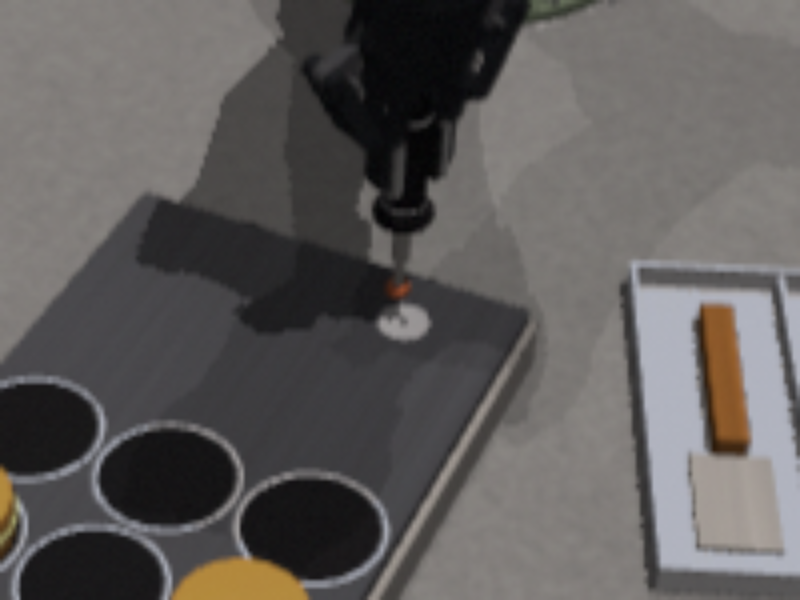

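The copper foot at crop (398,290) hangs just above the disc at (403,322), about 3 mm short in y. I'm correcting that and descending.

Emit:
carry_out --rows '[[[0.0025,-0.0017,0.005,0],[0.0025,-0.0017,0.01,0],[0.0025,-0.0017,0.015,0],[0.0025,-0.0017,0.018,0],[0.0025,-0.0017,0.02,0],[0.0025,-0.0017,0.022,0],[0.0025,-0.0017,0.024,0],[0.0025,-0.0017,0.026,0],[0.0025,-0.0017,0.027,0],[0.0025,-0.0017,0.027,0],[0.0025,-0.0017,0.027,0],[0.0025,-0.0017,0.027,0]]]'

```text
clock: 16.18
position: [0.4942, 0.0976, 0.1174]
tool_rot: [3.142, -0.0, 0.962]
force: [-1.1, -0.5, 1.4]
grip_width: 0.0225
finger_force: 68.7
```

```bash
python3 - <<'E'
from m import *
from go import go
F=[];P=[]
for i in range(8):
  f=bot.grab_frame('scene' if i%2 else 'wrist'); s,R=st(); F.append(s['force']); P.append(s['position'])
print('F',np.mean(F,0),'P',np.mean(P,0))
for d in bot.spot_point(f,'probe_foot')[:1]: print(d['conf'],d['position'],ray(f,d['position'],.045))
cv2.imwrite('pics/s7c.png',cv2.resize(f['pixels'][150:230,270:370,::-1],None,fx=7,fy=7,interpolation=cv2.INTER_CUBIC))
go(.4937,.095,.1175,-35)
E
```

```text
F [-1.2372 -0.4103  2.013 ] P [0.4942 0.0976 0.1174]
0.63 [270.2, 248.0] [0.6482 0.0295 0.045 ]
clock 16.6333 pos [0.4942 0.0976 0.1173] ydir -34.893723378693 tilt -0.9999999972587472 q7 -0.46853900018867894 F [-1.6865 -0.5036  2.3657] shift [-0.0024  0.001  -0.0002] twist 0.10627662130701765
```

View pics/s7c.png

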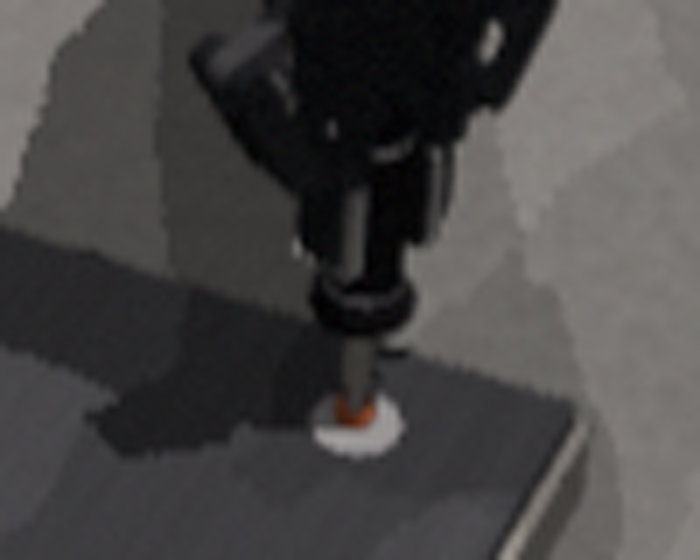

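```bash
python3 - <<'E'
from m import *
t=np.linspace(0,2*np.pi,90)
def circ(f,c,r,z): return np.array([proj(f,[c[0]+r*np.cos(a),c[1]+r*np.sin(a),z]) for a in t])
out=[]
for n in ['scene','wrist']:
  f=bot.grab_frame(n); im=f['pixels'].astype(int); u0,v0=np.round(proj(f,[.494,.096,.045])).astype(int)
  m=np.zeros(im.shape[:2],bool); m[v0-28:v0+28,u0-28:u0+28]=1
  if n=='scene': m[:]=0; m[v0-9:v0+12,u0-12:u0+12]=1
  w=m&(im.min(2)>125); o=m&(im[...,0]>im[...,2]+40)&(im[...,0]>90)
  for nm,k in (('white',w),('orange',o)):
    v,u=np.nonzero(k)
    if len(u): print(n,nm,len(u),'cols',u.min(),u.max(),'rows',v.min(),v.max())
  for nm,r in(('disc',.015),('foot',.007)):
    c=circ(f,[.4937,.096],r,.045); print(n,'pred',nm,c.min(0),c.max(0))
  a=proj(f,[.4937,.096,.045]);print('dx px',proj(f,[.5037,.096,.045])-a,'dy px',proj(f,[.4937,.106,.045])-a)
  c=f['pixels'][v0-50:v0+50,u0-66:u0+66,::-1]; out.append(cv2.resize(c,None,fx=4,fy=4))
cv2.imwrite('pics/w8.png',out[1])
E
```

```text
scene white 34 cols 315 326 rows 207 214
scene orange 4 cols 321 322 rows 208 210
scene pred disc [314.5744 204.8672] [327.7911 213.6314]
scene pred foot [318.0959 207.173 ] [324.2631 211.2627]
dx px [-1.2453  2.7661] dy px [4.2369 0.9878]
wrist white 927 cols 259 304 rows 200 251
wrist orange 67 cols 271 288 rows 218 225
wrist pred disc [260.2671 202.6152] [305.3113 245.4072]
wrist pred foot [272.2777 214.3319] [293.2947 234.2964]
dx px [12.4194 -8.2227] dy px [ -8.6535 -11.811 ]
```

View pics/w8.png

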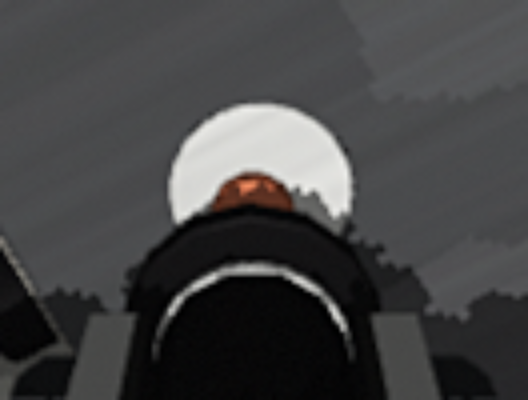

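Both views agree that the foot is about 4 mm from the disc centre, against a limit of 12 mm. The push is about 3.2 N, which is about half way in, and the probe is upright and still, so I'm handing in.

```bash
python3 -c "
from workcell import bot
print(bot.job_done())"
```

```text
the job is handed in; nothing more can be done
None
```

I handed the job in at about 17 s of the 61 s allowed, with no verdict returned: the scraper is flat and released in the empty compartment, and the probe is held upright on the disc, foot about 4 mm off centre and pushed about half way in (about 3 N).

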